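# Crank the last plaques down the color-up slot

### The job

Set the loose aluminium follower weight squarely into the plaque feeder's magazine, on top of the two crimson plaques. Then turn the crank clockwise at an easy, steady pace, holding it through the stiff part of each turn so that it neither kicks back nor runs away from you, until both plaques have gone down the slot and the crank comes up against the empty lock. Stop as soon as you feel that stop, do not force it, and let go; leave the other things on the glass where they are.

Things in the scene. Friction and masses are not known exactly. Their poses are not given: they have to be found in the camera images.
- feeder: hand-cranked plaque feeder, fixed: black case 150 (own x) x 300 (own y) x 60 mm with a mirrored deck on top; origin at the centre of its underside. From own +y to own -y: smoked housing (120 x 127 mm, top at z 110 mm) with the crank on it, open-topped clear magazine (centre at own y -35 mm), color-up slot under a clear flap. Its slide pushes plaques along own -y
- slot (a point): centre of the color-up slot at deck level (z 60 mm over the feeder's underside): opening 66 x 72 mm into a bin 52 mm deep. A free-swinging clear flap covers it; plaques pass beneath. Only the lowest plaque fits through the 10.5 mm high gate from the magazine
- magazine_mouth (a point): centre of the magazine's top opening, 104 mm over the feeder's underside, 44 mm over the magazine's floor (the deck). Inside 64 x 64 mm, square to the feeder's axes, walls 4 mm, with a small flared lip rising 7 mm higher. Axes as the feeder's
- crank_axis (a point): point on the crank's upright axis (feeder's own y +85 mm), 158 mm over the feeder's underside. Load: in every turn heaviest 1.6 to 2.5 rad past the drawn-back point (return spring and stack, about 12 N at the handle); past half a turn the spring drives the crank on with up to 12 N until about 5 rad, so it must be held back; if let go there it flies round
- crank (a joint): crank angle, rad, grows clockwise seen from above, endless. Every 2 pi, as at 0, the arm points to the feeder's own +y and the slide is drawn back; half a turn on it is forward (80 mm). One turn feeds one plaque. Once empty, the weight stands on the floor in the slide's way: 0.8 to 1.5 rad into the next turn, else light there, the load climbs about 2 N per mm; over 25 N at the handle forces it
- crank_grip (a point): middle of the crank's upright wooden handle: 22 mm diameter, 52 mm high (26 mm above and below this point), turning freely on its pin, 60 mm from the crank's axis, 158 mm over the feeder's underside; the steel arm's top lies 28 mm below this point
- plaque0: crimson plaque 60 x 60 x 7 mm, 30 g, lowest in the magazine; origin at the centre of its underside
- plaque1: the same, lying on the first; its upper face is 14 mm over the magazine's floor
- weight: follower weight, loose on the table: plain aluminium block 60 x 60 x 22 mm, about 0.3 kg, with an upright square grip post 18 x 18 mm, 36 mm high, in the middle of its top (z 22 to 58 mm, square to the block); origin at the centre of its underside
- ashtray: smoked crystal ashtray, round, 104 mm across, 30 mm high, 0.55 kg; bystander; origin at the centre of its underside
- marker: gilded table marker, a turned post 44 mm across the foot, 70 mm high; bystander; origin at the centre of its underside
- tipbox: black enamel tip box 90 x 120 x 85 mm, 1.2 kg; bystander; origin at the centre of its underside
Things that resemble listed ones, but are neither listed nor needed, are in the scene too. Several things have the shape of the weight; the one meant has the colours described above. What is shaped like the plaque1 but blue is not meant.

How it is judged:
By the outcome, as a careful person would: the job done as asked, in the order asked, and still so for the second after the job is handed in, with the robot touching nothing.
It also fails if it takes over 72 s, if anything falls off the work surface, if the arm or the gripper's body presses on something with over 40 N, if the wrist force passes 120 N, or if a joint passes its speed limit or range.

### The arm

A 7-joint arm with a two-finger parallel gripper is mounted at the origin on the work surface. World frame = base frame: x ahead of the robot, y to its left, z up, the work surface at z = 0. Lengths are in mm, angles in rad, forces in N, time in s.
With the tool pointing down it reaches from about 400 to 875 mm from the base axis. Payload 4.4 kg.
Tool frame: the origin (TCP) lies midway between the tips of the shut fingers; the grasp point (between the pads) lies ctrl.grip_depth behind it (ctrl.grip_depth is the distance from the TCP to the grasp point, in mm); z points along the fingers, y is the line along which they close (so a half turn about z gives the same grasp; the last joint's range is limited). The gripper opens to 85 mm and grips with 20 to 120 N. Pads are 22 mm wide; open, the fingers measure 114 mm over their backs; the gripper's body (76 mm by 85 mm) begins 54 mm behind the grasp point. The pads swing forward as they close: fully open they stand 13 mm farther back than shut.
Start: joints at [-1.366, 0.628, 0.038, 1.517, -0.027, 0.996, -0.02], TCP at [173.852, 626.333, 231.313] pointing down, gripper open.
Joint ranges: [-3.06, 3.06], [-0.37, 2.12], [-1.25, 1.32], [0.18, 2.47], [-1.1, 4.24], [0.23, 1.98], [-2.94, 2.94]. Speed limits (rad/s): [2.57, 2.57, 3.14, 3.14, 3.14, 3.14, 3.14].

### API

Orientations are given as [roll, pitch, yaw] about the fixed x, y, z axes, in that order (R = Rz(yaw) Ry(pitch) Rx(roll)).
In Python, from cell import ctrl gives the robot as it stands.
- The arm moves only by the tool carry_out, never from a script. Its argument "deltas" is one flat list of numbers, 7 for each row, row after row: the turn, a rotation vector about the tool's x, y, z in degrees, then the shift along the tool's x, y, z in m, then the closure, from -1 (fully open) to 1 (shut). In form: [wx, wy, wz, dx, dy, dz, claw, wx, wy, wz, dx, dy, dz, claw, ...]. A call has 1 to 12 rows; each row shifts and turns the commanded pose from where the row before left it, along the tool's axes as they then stand; what a row does not reach is not made up. A row lasts 1/8 s, in which the tool goes at most 62.5 mm and 10.7 degrees, less where a joint would pass 70% of its speed; a pose out of reach is approached as far as the arm can. A call with a gripper value outside its range is refused whole. The fingers move at their own pace and stop on an object; the grip force is fixed at half the most. Time passes only in rows, so rows that do not move let the fingers close. It gives the time, the measured TCP pose, the force, the opening and the grip force at its end, in the units of the state.
- ctrl.read_state(): the state, without advancing time (a new reading comes with each control period).
- ctrl.get_image(name): name is "side" or "top" or "wrist"; returns the picture (420x560x3 uint8, red, green, blue); there is no depth.
- ctrl.calibration(name): a dict with "mtx" (3x3 intrinsics, pixels), "distortion" ([k1, k2, p1, p2, k3] as OpenCV has them; the pictures are not rectified), "R" (3x3) and "t" (3): a world point X has camera coordinates R X + t. Camera axes: x right, y down, z forward; pixel columns grow to the right and rows downward; lengths in mm; the calibration is good to about 2 mm. A picture is of the moment at which its call begins: read the wrist's pose just before it. calibration takes no time and is no camera call; for the wrist camera it gives the pose at the moment of the call.
- ctrl.finish_job(): hands the job in; it is judged then, once.
The state is a dict: "clock": time; "qpos": joint angles; "qd": joint speeds; "tau": joint torques, N m; "eef_pos": TCP position; "tool_rot": TCP orientation; "force": force on the tool from outside, world axes, zero at the start; "torque": the same for the moment, N m; "width": finger opening in mm; "gripper_force": force on a finger pad.
Only numpy, scipy, OpenCV 4.12 (cv2) and the standard library are available. Lean on these libraries where they do the work, as an engineer would, in place of code of your own. Each camera call takes 0.05 s, during which the arm holds its last target. There are 200 camera calls.

## Working session

There is one attempt and no reset: what is moved stays moved. The work goes in short steps, Python scripts to look and compute and a tool call to move; the robot and the scene stay as the last step left them, time stands still between calls to the robot, and variables do not carry over. Pictures are saved under pics/ and viewed, at most 10 in all, crops included, and the job is handed in when it is done.

Besides the shell and the picture viewer there is one more tool, called as name(argument=value, ...) on one line, values as JSON. carry_out: Moves the arm, as the interface text tells. Its arguments: {"type":"object","properties":{"deltas":{"type":"array"}},"required":["deltas"]}

```bash
mkdir -p pics; ls; python3 - <<'E'
from cell import ctrl
import cv2,numpy as np
s=ctrl.read_state();print(s, ctrl.grip_depth)
for n in("top","side"):
    im=ctrl.get_image(n);cv2.imwrite(f"pics/{n}0.png",im[:,:,::-1])
    c=ctrl.calibration(n);print(n,c)
E
```

```text
pics
{'clock': 0.0, 'qpos': array([-1.36580057,  0.62932462,  0.03838285,  1.51835566, -0.0270166 ,
        0.99628303, -0.02000161]), 'qd': array([1.64594839e-03, 4.57560353e-04, 6.50270426e-04, 2.10915721e-03,
       1.90139828e-05, 1.22693201e-03, 3.68915192e-05]), 'tau': array([-1.61777907e-04, -5.63410842e+01,  1.22618929e+00, -1.93442005e+01,
        1.09494198e-02,  1.07235930e-02, -3.86117080e-06]), 'eef_pos': array([173.64371087, 625.74191794, 230.40587625]), 'tool_rot': array([-3.13973755e+00, -2.56231026e-05,  2.87083432e+00]), 'force': array([ 0.45255869, -0.46029871,  0.86707827]), 'torque': array([ 0.03964075,  0.01494118, -0.01323802]), 'gripper_force': 0.0, 'width': 85.33008596133214} 18.700000000000003
top {'mtx': array([[426.88226256,   0.        , 284.18812491],
       [  0.        , 426.88226256, 209.42293013],
       [  0.        ,   0.        ,   1.        ]]), 'distortion': array([-0.09905391,  0.        ,  0.        ,  0.        ,  0.        ]), 'R': array([[ 0.11600185, -0.99324018,  0.00418632],
       [-0.97258345, -0.11444259, -0.20244587],
       [ 0.20155647,  0.01941255, -0.97928451]]), 't': array([ -13.76076715,  512.44956848, 1080.32214357])}
side {'mtx': array([[520.75282563,   0.        , 276.53559802],
       [  0.        , 520.75282563, 210.4271279 ],
       [  0.        ,   0.        ,   1.        ]]), 'distortion': array([-0.09408117,  0.        ,  0.        ,  0.        ,  0.        ]), 'R': array([[ 0.93744478, -0.34795254, -0.01123918],
       [-0.19902502, -0.50916117, -0.83734338],
       [ 0.2856332 ,  0.78720006, -0.54656174]]), 't': array([-427.94235373,  183.32338329, 1214.60461983])}
```

```bash
cd pics; python3 -c "
import cv2
for n in('top','side'):
    cv2.imwrite(n+'0b.png',cv2.resize(cv2.imread(n+'0.png'),(800,600),interpolation=cv2.INTER_CUBIC))"
```

```text
(no output)
```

View pics/top0b.png

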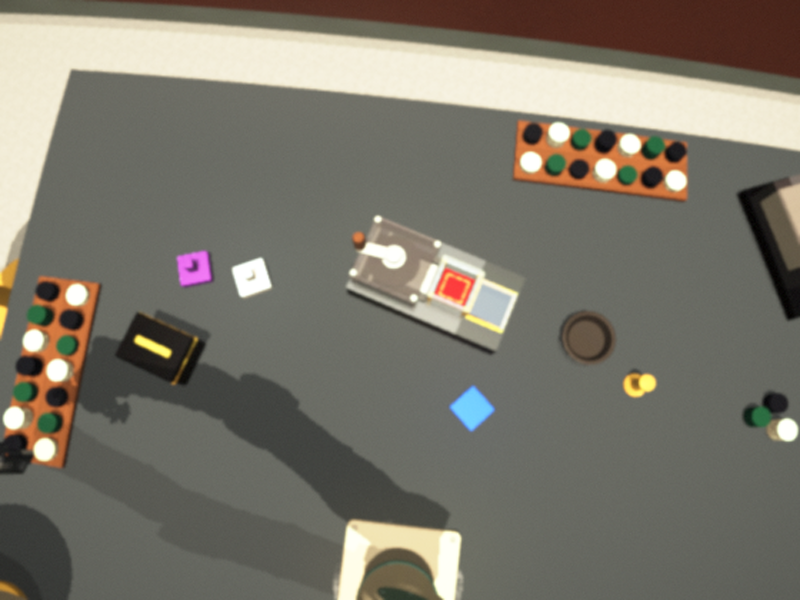

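View pics/side0b.png

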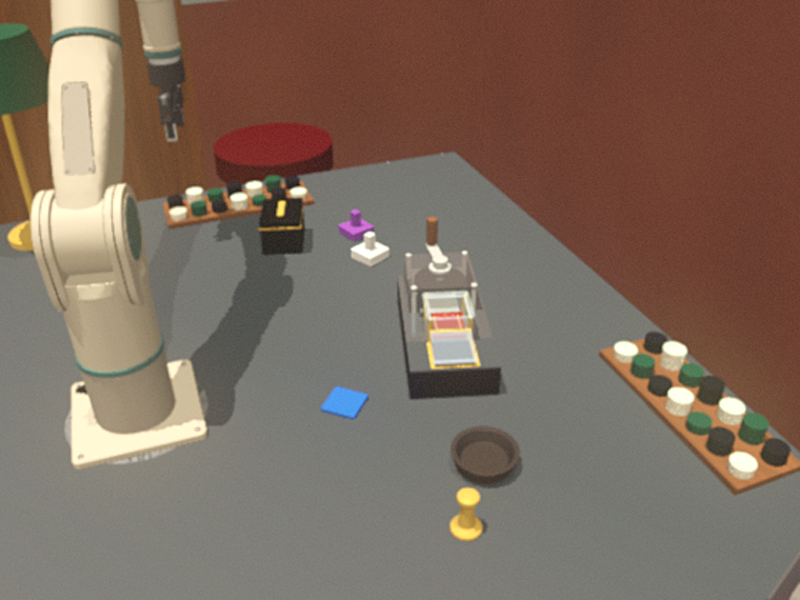

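Top view (800x600): weight at about (251,277) with a white-silver top, purple decoy (194,268), tip box (158,347), feeder centre about (437,283), crank hub (394,257), handle (358,240), and crimson plaques (455,287). The side view shows the same layout. Next I'll enlarge both.

```bash
cd pics; python3 -c "
import cv2
t=cv2.imread('top0.png')[145:250,160:375]; cv2.imwrite('tc.png',cv2.resize(t,None,fx=3.7,fy=3.7,interpolation=cv2.INTER_CUBIC))
s=cv2.imread('side0.png')[140:280,235:355]; cv2.imwrite('sc.png',cv2.resize(s,None,fx=4.2,fy=4.2,interpolation=cv2.INTER_CUBIC))"
```

```text
(no output)
```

View pics/tc.png

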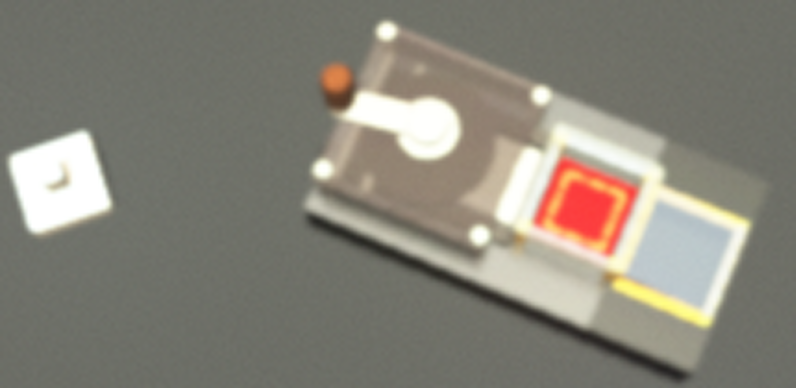

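View pics/sc.png

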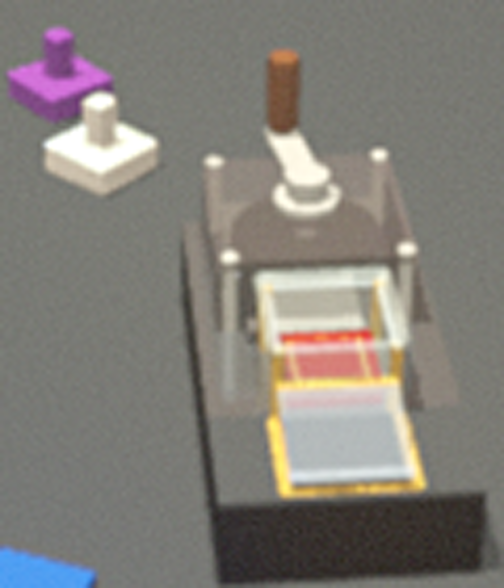

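Top crop: post caps at (387,31), (541,95), (480,235), (322,169); hub (433,124); handle top (337,75); weight top corners (8,155), (88,130), (112,208), (36,235). I can pick out the same points in the side crop, so I'll triangulate.

```bash
cat > h.py <<'E'
import numpy as np, cv2
from cell import ctrl
def ray(c,p):
    u=cv2.undistortPoints(np.array([[p]],float),c["mtx"],c["distortion"])[0,0]
    R=np.array(c["R"]);d=R.T@np.array([u[0],u[1],1]);return -R.T@np.array(c["t"]),d/np.linalg.norm(d)
def tri(rays):
    A=sum(np.eye(3)-np.outer(d,d) for o,d in rays);b=sum((np.eye(3)-np.outer(d,d))@o for o,d in rays)
    X=np.linalg.solve(A,b);return X,max(np.linalg.norm((np.eye(3)-np.outer(d,d))@(X-o)) for o,d in rays)
def plane(c,p,z):
    o,d=ray(c,p);return o+d*(z-o[2])/d[2]
def proj(c,X):
    return cv2.projectPoints(np.array(X,float).reshape(-1,1,3),cv2.Rodrigues(np.array(c["R"]))[0],np.array(c["t"]),c["mtx"],c["distortion"])[0][:,0]
E
python3 - <<'E'
from h import *
T=ctrl.calibration("top");S=ctrl.calibration("side")
t=lambda x,y:((x+.5)/3.7-.5+160,(y+.5)/3.7-.5+145)
s=lambda x,y:((x+.5)/4.2-.5+235,(y+.5)/4.2-.5+140)
P=dict(A=((387,31),(379,155)),B=((541,95),(407,249)),C=((480,235),(229,257)),D=((322,169),(214,161)),hub=((433,124),(308,175)),
 htop=((337,73),(285,55)),post=((54,168),(100,98)),wr=((88,130),(158,150)),wn=((112,208),(102,175)),wl=((36,235),(44,148)))
for k,(a,b) in P.items():
    X,e=tri([ray(T,t(*a)),ray(S,s(*b))]);print(k,X.round(1),round(e,1))
for q in((8,155),(88,130),(112,208),(36,235)):print(plane(T,t(*q),22).round(1))
print(proj(T,[[550,320,80]]))
W=ctrl.calibration("wrist");print("wrist cam pos",-W["R"].T@W["t"],W["R"],W["mtx"])
E
```

```text
A [641.5 113.7 108.5] 0.0
B [607.9   1.4 108.7] 0.4
C [503.9  32.3 108.7] 0.1
D [537.6 145.4 108.7] 0.5
hub [572.3  72.4 130. ] 0.4
htop [583.7 136.2 181.7] 0.5
post [526.5 344.6  59.2] 0.9
wr [569.2 338.1  10.3] 1.4
wn [512.5 308.   16.2] 0.9
wl [485.2 361.5  16.6] 0.7
[541.6 391.8  22. ]
[567.7 334.6  22. ]
[510.4 306.8  22. ]
[483.5 360.   22. ]
[[182.78276286 180.87801946]]
wrist cam pos [102.00875347 646.90891333 373.23007497] [[ 2.68554523e-01  9.63264446e-01 -2.74612634e-04]
 [ 9.21468714e-01 -2.56818943e-01  2.91443717e-01]
 [ 2.80666845e-01 -7.85215751e-02 -9.56587939e-01]] [[309.86280825   0.         281.01734572]
 [  0.         309.86280825 216.36362431]
 [  0.           0.           1.        ]]
```

carry_out(deltas=[0,0,9.9,0,0,0,-0.2,0,0,9.9,0,0,0,-0.2,0,0,9.9,0,0,0,-0.2,0,0,9.9,0,0,0,-0.2,0,0,9.9,0,0,0,-0.2,0,0,0,-0.0447,0.0224,0,-0.2,0,0,0,-0.0447,0.0224,0,-0.2,0,0,0,-0.0447,0.0224,0,-0.2,0,0,0,-0.0447,0.0224,0,-0.2,0,0,0,-0.0447,0.0224,0,-0.2,0,0,0,-0.0447,0.0224,0,-0.2,0,0,0,-0.0447,0.0224,0,-0.2])

```text
clock: 1.6
eef_pos: [449.0, 407.7, 231.0]
tool_rot: [-3.141, 0.0, 2.007]
force: [0.6, 1.1, 0.1]
width: 51.0
gripper_force: 0.0
```

carry_out(deltas=[0,0,0,-0.0447,0.0224,0,-0.2,0,0,0,-0.0447,0.0224,0.02,-0.2,0,0,0,0,0,0.03,-0.2,0,0,0,0,0,0.03,-0.2,0,0,0,0,0,0,-0.2,0,0,0,0,0,0,-0.2])

```text
clock: 2.35
eef_pos: [527.0, 347.2, 152.1]
tool_rot: [3.14, -0.0, 2.007]
force: [-0.5, -0.0, 0.7]
width: 51.3
gripper_force: 0.0
```

```bash
python3 - <<'E'
from h import *
import pickle
s=ctrl.read_state();print(s["eef_pos"],s["tool_rot"],s["width"],s["force"],s["clock"])
W=ctrl.calibration("wrist");im=ctrl.get_image("wrist");pickle.dump(W,open("w1.pkl","wb"))
cv2.imwrite("pics/w1.png",cv2.resize(im[:,:,::-1],(784,588),interpolation=cv2.INTER_CUBIC))
print(proj(W,[[526,346.5,58],[526,346.5,22]])*1.4)
E
```

```text
[526.98171851 347.17178124 152.10543274] [ 3.14048370e+00 -3.01761498e-05  2.00708595e+00] 51.26478334150666 [-0.47819503 -0.01467719  0.74433399] 2.35
[[390.45660549 308.9699631 ]
 [390.69591943 292.21676236]]
```

View pics/w1.png

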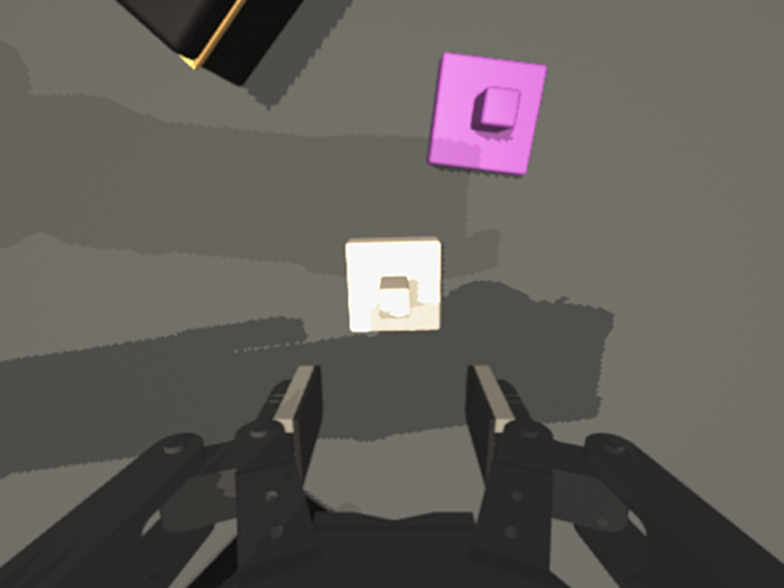

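Wrist view: weight block's top-face corners are at about (349,242), (440,240), (440,330), (351,331), with the post top centred at about (395,300). The purple decoy is well clear at (487,113).

```bash
python3 - <<'E'
from h import *
import pickle
W=pickle.load(open("w1.pkl","rb"));T=ctrl.calibration("top");S=ctrl.calibration("side")
u=lambda x,y:((x+.5)/1.4-.5,(y+.5)/1.4-.5)
Q=[plane(W,u(*q),22) for q in((349,242),(440,240),(440,330),(351,331))]
for a,b in zip(Q,Q[1:]+Q[:1]):d=b-a;print(a.round(1),np.linalg.norm(d).round(1),np.degrees(np.arctan2(d[1],d[0])).round(1))
print("c",np.mean(Q,0),"post",plane(W,u(395,299),58))
X=tri([ray(W,u(395,299)),ray(S,((100.5)/4.2-.5+235,(98.5)/4.2-.5+140)),ray(T,((54.5)/3.7-.5+160,(168.5)/3.7-.5+145))]);print(X)
g=cv2.cvtColor(ctrl.get_image("wrist"),cv2.COLOR_RGB2GRAY)
m=(g>150).astype(np.uint8);n,l,st,c=cv2.connectedComponentsWithStats(m)
for i in range(1,n):
    if st[i,4]>1000:
        cn=cv2.findContours((l==i).astype(np.uint8),0,2)[0][0];print(st[i],cv2.minAreaRect(cn))
E
```

```text
[488.2 365.3  22. ] 57.3 26.2
[539.7 390.6  22. ] 60.4 -63.3
[566.8 336.6  22. ] 59.6 -154.4
[513.  310.9  22. ] 59.8 114.5
c [526.92704688 350.85392026  22.        ] post [525.69262428 353.05169737  58.        ]
(array([527.41363666, 349.40526395,  54.54554829]), np.float64(3.6534047191318386))
[ 307   39   82   85 4911] ((347.17254638671875, 81.0233154296875), (72.61029815673828, 77.56525421142578), 7.696051120758057)
[ 246  170   68   68 4334] ((280.2237243652344, 203.2777099609375), (66.16502380371094, 67.21869659423828), 88.45184326171875)
```

carry_out(deltas=[0,0,-0.7,0.0027,0.0008,0.03,-0.2,0,0,0,0,0,0.035,-0.2,0,0,0,0,0,0.035,-0.2,0,0,0,0,0,0.022,-0.2,0,0,0,0,0,0,-0.2,0,0,0,0,0,0,1,0,0,0,0,0,0,1,0,0,0,0,0,0,1,0,0,0,0,0,0,1,0,0,0,0,0,0,1])

```text
clock: 3.7
eef_pos: [527.1, 350.3, 31.1]
tool_rot: [3.139, -0.001, 2.019]
force: [-0.2, -0.8, 6.4]
width: 16.8
gripper_force: 60.1
```

carry_out(deltas=[0,0,0,0,0,-0.02,1,0,0,0,0,0,-0.04,1,0,0,8.5,0,0,-0.04,1,0,0,8.5,0,0,-0.04,1,0,0,8.5,0,0,-0.04,1,0,0,8.5,0,0,-0.03,1,0,0,8.5,0,0,0,1])

```text
clock: 4.58
eef_pos: [527.3, 350.2, 243.4]
tool_rot: [3.138, -0.005, 1.272]
force: [-0.5, -0.7, -3.0]
width: 16.8
gripper_force: 59.1
```

carry_out(deltas=[0,0,0,-0.03,0.0137,0,1,0,0,0,-0.05,0.0137,0,1,0,0,0,-0.05,0.0137,0,1,0,0,0,-0.05,0.0137,0,1,0,0,0,-0.05,0.0137,0,1,0,0,0,-0.05,0.0137,0,1,0,0,0,-0.05,0.0137,0,1,0,0,0,-0.05,0.0137,0,1,0,0,0,-0.04,0.0137,0,1,0,0,0,-0.032,0,0,1,0,0,0,0,0,0,1,0,0,0,0,0,0,1])

```text
clock: 6.08
eef_pos: [513.3, -117.9, 239.8]
tool_rot: [3.142, -0.001, 1.278]
force: [0.1, 0.0, -3.3]
width: 17.1
gripper_force: 59.2
```

```bash
python3 - <<'E'
from h import *
import pickle
s=ctrl.read_state();print(s["eef_pos"],s["tool_rot"],s["width"],s["force"],s["clock"])
W=ctrl.calibration("wrist");im=ctrl.get_image("wrist");pickle.dump(W,open("w2.pkl","wb"));cv2.imwrite("pics/w2raw.png",im[:,:,::-1])
cv2.imwrite("pics/w2.png",cv2.resize(im[:,:,::-1],(784,588),interpolation=cv2.INTER_CUBIC))
print(proj(W,[[537.8,-41.9,111],[572.5,73,130]])*1.4)
E
```

```text
[ 513.27594508 -117.87504912  239.78455322] [ 3.14154386e+00 -1.38358976e-03  1.27759621e+00] 17.120251112976977 [ 0.1020724   0.04484687 -3.26993835] 6.075
[[ 396.72552554  163.64706711]
 [ 397.34658415 -105.00116345]]
```

View pics/w2.png

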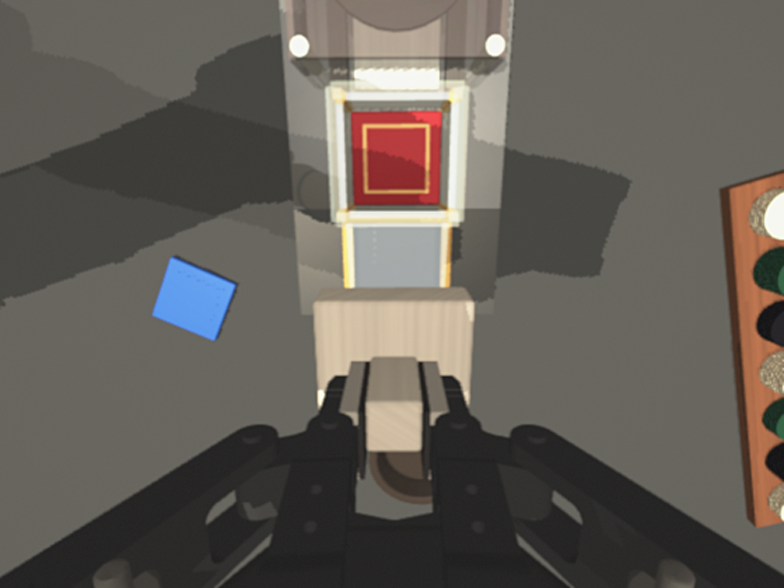

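Wrist view: red plaque square spans about (351..441, 111..207), centre (396,158). The magazine lip's outer corners are (326,88), (468,88), (464,222), (330,222). The held block's top rear edge runs (314,300)–(473,298), and the housing caps are at (299,45) and (495,45).

```bash
python3 - <<'E'
from h import *
import pickle
W=pickle.load(open("w2.pkl","rb"));im=cv2.imread("pics/w2raw.png")
u=lambda x,y:((x+.5)/1.4-.5,(y+.5)/1.4-.5)
b,g,r=[im[:,:,i].astype(int) for i in range(3)]
m=((r>90)&(r>2.2*g)&(r>2.0*b)).astype(np.uint8);m[:60]=0;m[160:]=0;m[:,:230]=0;m[:,340:]=0
m=cv2.morphologyEx(m,cv2.MORPH_CLOSE,np.ones((7,7)))
n,l,st,c=cv2.connectedComponentsWithStats(m);i=1+st[1:,4].argmax()
cn=cv2.findContours((l==i).astype(np.uint8),0,2)[0][0];bx=cv2.boxPoints(cv2.minAreaRect(cn));print(bx*1.4)
ang=lambda a,b:np.degrees(np.arctan2(*(b-a)[1::-1])).round(2)
def show(n,Q):
    print(n,"c",np.mean(Q,0).round(1),[(np.linalg.norm(p-q).round(1),ang(p,q)) for p,q in zip(Q,Q[1:]+Q[:1])])
show("red auto",[plane(W,q,74) for q in bx])
show("red",[plane(W,u(*q),74) for q in((351,111),(441,111),(441,207),(351,207))])
show("lip",[plane(W,u(*q),111) for q in((326,88),(468,88),(464,222),(330,222))])
show("caps",[plane(W,u(*q),109) for q in((299,45),(495,45))])
show("block",[plane(W,u(*q),230.7) for q in((314,300),(473,298))])
S=ctrl.calibration("side")
E
```

```text
[[351.4 112. ]
 [439.6 112. ]
 [439.6 203. ]
 [351.4 203. ]]
red auto c [538.4 -38.2  74. ] [(np.float64(57.8), np.float64(-16.86)), (np.float64(58.2), np.float64(-105.08)), (np.float64(61.3), np.float64(163.14)), (np.float64(58.2), np.float64(71.51))]
red c [538.3 -39.1  74. ] [(np.float64(58.9), np.float64(-16.86)), (np.float64(61.5), np.float64(-105.03)), (np.float64(62.7), np.float64(163.14)), (np.float64(61.5), np.float64(71.49))]
lip c [538.8 -38.7 111. ] [(np.float64(80.7), np.float64(-16.86)), (np.float64(75.2), np.float64(-105.87)), (np.float64(82.9), np.float64(163.14)), (np.float64(75.2), np.float64(72.41))]
caps c [556.   18.4 109. ] [(np.float64(109.2), np.float64(-16.86)), (np.float64(109.2), np.float64(163.14))]
block c [521.6 -88.2 230.7] [(np.float64(58.0), np.float64(-16.12)), (np.float64(58.0), np.float64(163.88))]
```

carry_out(deltas=[0,0,0,0.03,0.0019,0,1,0,0,0,0.03,0,0,1,0,0,0,0.0216,0,0,1,0,0,0,0,0,0.03,1,0,0,0,0,0,0.03,1,0,0,0,0,0,0.025,1,0,0,0,0,0,0,1,0,0,0,0,0,0,1])

```text
clock: 7.12
eef_pos: [539.6, -40.6, 155.2]
tool_rot: [3.14, -0.0, 1.278]
force: [0.4, -0.0, -2.9]
width: 17.2
gripper_force: 59.2
```

```bash
python3 - <<'E'
from h import *
import pickle
s=ctrl.read_state();print(s["eef_pos"],s["tool_rot"],s["width"],s["force"],s["clock"])
W=ctrl.calibration("wrist");im=ctrl.get_image("wrist");sd=ctrl.get_image("side");pickle.dump(W,open("w3.pkl","wb"));cv2.imwrite("pics/w3raw.png",im[:,:,::-1]);cv2.imwrite("pics/s3raw.png",sd[:,:,::-1])
a=cv2.resize(im[130:330,180:380,::-1],(600,600),interpolation=cv2.INTER_CUBIC)
cv2.imwrite("pics/w3.png",a)
E
```

```text
[539.5595935  -40.59979851 155.17432555] [ 3.14024981e+00 -4.64001199e-04  1.27845554e+00] 17.22117913394887 [ 0.42041836 -0.02919605 -2.88902769] 7.125
```

View pics/w3.png

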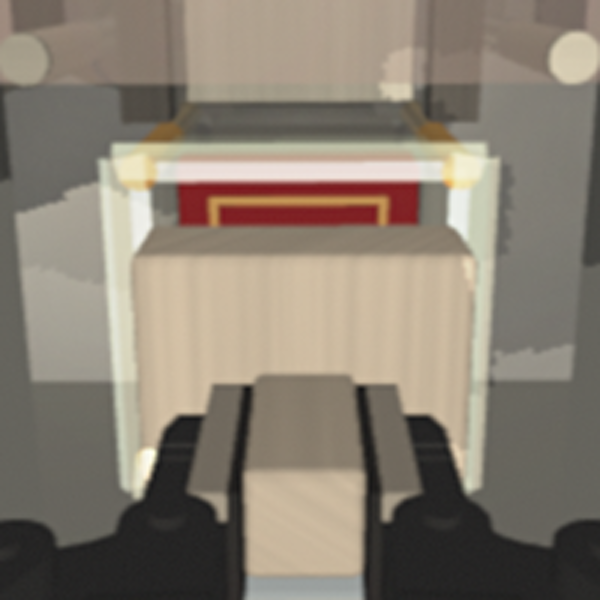

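Close view: the block hangs over the magazine, nearly centred sideways. Its bottom rear edge runs (152,228)–(452,226) in the 3x crop. The lip side plates run (98,160)→(130,493) and (500,158)→(470,492), and the lip rear edge is at row 143.

```bash
python3 - <<'E'
from h import *
import pickle
W=pickle.load(open("w3.pkl","rb"));u=lambda x,y:((x+.5)/3-.5+180,(y+.5)/3-.5+130)
a=np.radians(-16.86);ex=np.array([np.cos(a),np.sin(a)]);ey=np.array([-np.sin(a),np.cos(a)])
tcp=np.array([539.56,-40.6])
def f(n,pts,z):
    for p in pts:
        d=plane(W,u(*p),z)[:2]-tcp;print(n,p,"x %.1f y %.1f"%(d@ex,d@ey))
f("lipL",[(98,160),(130,493)],111);f("lipR",[(500,158),(470,492)],111);f("lipback",[(112,143),(486,143)],111)
f("blk bot",[(152,228),(452,226)],155.2-31.1);f("blk top",[(135,258),(474,255)],155.2-9.1)
f("red back",[(178,183),(420,183)],74);f("caps",[(22,60),(575,57)],109)
E
```

```text
lipL (98, 160) x -42.4 y 39.8
lipL (130, 493) x -40.0 y -36.7
lipR (500, 158) x 39.3 y 40.3
lipR (470, 492) x 37.2 y -36.4
lipback (112, 143) x -39.4 y 43.3
lipback (486, 143) x 36.3 y 43.4
blk bot (152, 228) x -29.9 y 29.0
blk bot (452, 226) x 28.1 y 29.4
blk top (135, 258) x -29.4 y 29.6
blk top (474, 255) x 28.4 y 30.1
red back (178, 183) x -31.4 y 27.2
red back (420, 183) x 28.0 y 27.2
caps (22, 60) x -56.7 y 59.6
caps (575, 57) x 53.4 y 60.2
```

```bash
python3 - <<'E'
import cv2
s=cv2.imread("pics/s3raw.png")[150:260,265:365];cv2.imwrite("pics/s3.png",cv2.resize(s,None,fx=5.4,fy=5.4,interpolation=cv2.INTER_CUBIC))
E
```

```text
(no output)
```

View pics/s3.png

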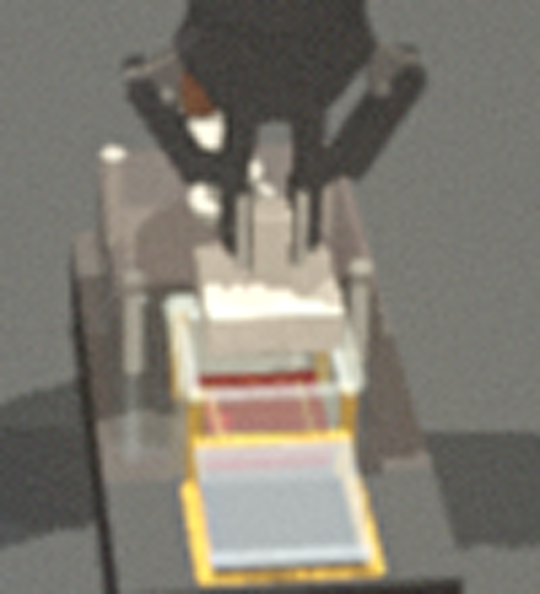

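```bash
python3 - <<'E'
from h import *
S=ctrl.calibration("side");u=lambda x,y:((x+.5)/5.4-.5+265,(y+.5)/5.4-.5+150)
a=np.radians(-16.86);ex=np.array([np.cos(a),np.sin(a)]);ey=np.array([-np.sin(a),np.cos(a)])
tcp=np.array([539.56,-40.6])
def f(n,pts,z):
    for p in pts:
        d=plane(S,u(*p),z)[:2]-tcp;print(n,p,"x %.1f y %.1f"%(d@ex,d@ey))
f("blk bot",[(204,350),(345,342)],124.1);f("blk top",[(203,322),(343,318)],146.1);f("lip far",[(168,298)],111);f("lip near",[(176,382),(180,398),(360,388)],111);f("lip near104",[(180,398),(360,388)],104)
f("red near",[(216,432)],74)
f("caps",[(130,275),(360,267)],108.7)
P=lambda x,y,z:np.r_[tcp+ex*x+ey*y,z]
for c in((-1.6,-1.7),(-1.6,1.7)):
    pts=[P(c[0]+sx*40,c[1]+sy*40,111) for sx in(-1,1) for sy in(-1,1)]+[P(c[0]+sx*30,c[1]+sy*30,74) for sx in(-1,1) for sy in(-1,1)]+[P(c[0]+sx*32,c[1]-32,60) for sx in (-1,1)]
    print(((proj(S,pts)-[265,150]+.5)*5.4-.5).round().tolist())
E
```

```text
blk bot (204, 350) x -30.7 y -28.4
blk bot (345, 342) x 32.4 y -26.9
blk top (203, 322) x -32.6 y -39.5
blk top (343, 318) x 28.5 y -41.0
lip far (168, 298) x -40.6 y 35.9
lip near (176, 382) x -43.4 y -33.4
lip near (180, 398) x -42.9 y -46.0
lip near (360, 388) x 37.1 y -44.4
lip near104 (180, 398) x -41.8 y -35.8
lip near104 (360, 388) x 39.0 y -34.3
red near (216, 432) x -23.6 y -20.9
caps (130, 275) x -56.3 y 61.0
caps (360, 267) x 52.8 y 59.5
[[182.0, 392.0], [165.0, 295.0], [362.0, 384.0], [336.0, 288.0], [201.0, 447.0], [188.0, 372.0], [333.0, 441.0], [315.0, 367.0], [196.0, 474.0], [337.0, 468.0]]
[[181.0, 388.0], [165.0, 291.0], [361.0, 380.0], [335.0, 284.0], [200.0, 442.0], [187.0, 368.0], [332.0, 436.0], [314.0, 363.0], [196.0, 470.0], [336.0, 464.0]]
```

carry_out(deltas=[0,0,0,0.001,-0.0008,0,1,0,0,0,0,0,0.008,1,0,0,0,0,0,0.005,1,0,0,0,0,0,0.005,1,0,0,0,0,0,0.004,1,0,0,0,0,0,0,1])

```text
clock: 7.98
eef_pos: [538.0, -40.0, 131.8]
tool_rot: [-3.141, 0.0, 1.277]
force: [0.7, 0.9, -3.3]
width: 16.8
gripper_force: 59.3
```

carry_out(deltas=[0,0,0,0,0,0.004,1,0,0,0,0,0,0.004,1,0,0,0,0,0,0,1])

```text
clock: 8.35
eef_pos: [538.0, -39.9, 123.9]
tool_rot: [-3.141, 0.0, 1.277]
force: [1.4, 0.4, -3.8]
width: 17.0
gripper_force: 59.3
```

carry_out(deltas=[0,0,0,0,0,0.005,1,0,0,0,0,0,0.005,1,0,0,0,0,0,0.004,1,0,0,0,0,0,0.003,1,0,0,0,0,0,0,1])

```text
clock: 8.98
eef_pos: [538.1, -40.0, 107.0]
tool_rot: [-3.141, 0.0, 1.277]
force: [-0.6, -0.1, -3.5]
width: 16.8
gripper_force: 59.3
```

carry_out(deltas=[0,0,0,0,0,0.0015,1,0,0,0,0,0,0.001,1,0,0,0,0,0,0,1])

```text
clock: 9.35
eef_pos: [538.4, -40.0, 105.1]
tool_rot: [3.141, -0.0, 1.277]
force: [-0.9, 0.2, 1.5]
width: 17.2
gripper_force: 59.6
```

carry_out(deltas=[0,0,0,0,0,0,0.4,0,0,0,0,0,0,0.36,0,0,0,0,0,0,0.36,0,0,0,0,0,0,0.36,0,0,0,0,0,-0.02,0.36,0,0,0,0,0,-0.03,0.36,0,0,0,0,0,-0.04,0.36,0,0,0,0,0,-0.05,0.36,0,0,0,0,0,0,0.36])

```text
clock: 10.48
eef_pos: [540.8, -40.6, 248.5]
tool_rot: [3.134, -0.002, 1.277]
force: [0.1, 0.2, 0.2]
width: 27.4
gripper_force: 0.0
```

carry_out(deltas=[0,0,0,0.035,0,0,-0.2,0,0,0,0.045,0,0,-0.2,0,0,0,0.038,-0.0006,0,-0.2,0,0,0,0,0,0,-0.2,0,0,0,0,0,0,-0.2])

```text
clock: 11.1
eef_pos: [571.2, 72.3, 244.0]
tool_rot: [-3.14, 0.002, 1.277]
force: [-0.1, 0.3, 0.2]
width: 51.1
gripper_force: 0.0
```

```bash
python3 - <<'E'
from h import *
import pickle
s=ctrl.read_state();print(s["eef_pos"],s["tool_rot"],s["width"],s["force"],s["clock"])
W=ctrl.calibration("wrist");im=ctrl.get_image("wrist");sd=ctrl.get_image("side");pickle.dump(W,open("w4.pkl","wb"));cv2.imwrite("pics/w4raw.png",im[:,:,::-1]);cv2.imwrite("pics/s4raw.png",sd[:,:,::-1])
a=cv2.resize(im[60:300,190:370,::-1],None,fx=2.5,fy=2.5,interpolation=cv2.INTER_CUBIC)
b=cv2.resize(sd[170:270,280:350,::-1],(420,600),interpolation=cv2.INTER_CUBIC)[:,:350]
cv2.imwrite("pics/w4.png",np.hstack([a,b]));print(a.shape,proj(W,[[589.9,130.4,184]]))
E
```

```text
[571.20079868  72.25156415 244.03313016] [-3.14048265e+00  1.52934145e-03  1.27680436e+00] 51.143291553513016 [-0.12142966  0.29338138  0.19933159] 11.1
(600, 450, 3) [[283.5099564  145.38771384]]
```

View pics/w4.png

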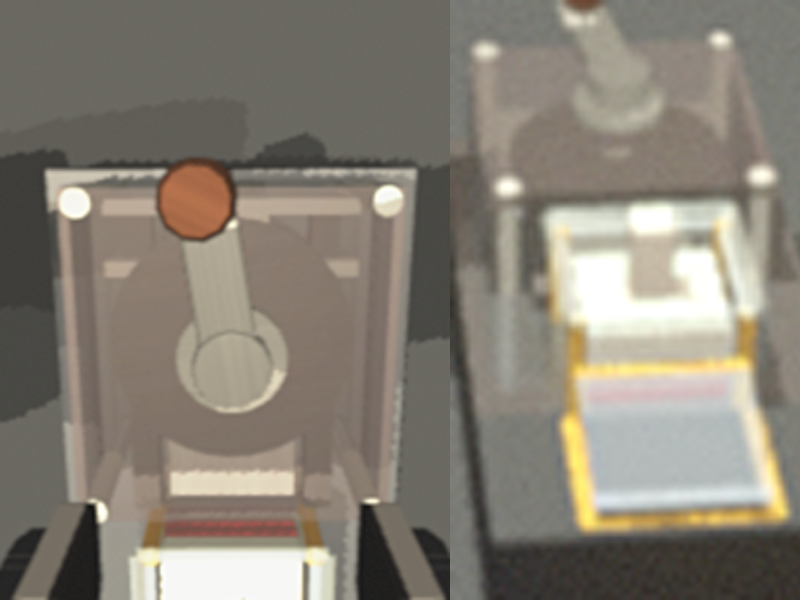

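Composite: the weight sits level in the magazine. The handle top is at crop (197,200), the hub at (232,370), and the caps are at (75,203) and (388,201). The arm stands slightly counter-clockwise of own +y.

```bash
python3 - <<'E'
from h import *
import pickle
W=pickle.load(open("w4.pkl","rb"));u=lambda x,y:((x+.5)/2.5-.5+190,(y+.5)/2.5-.5+60)
T=ctrl.calibration("top");S=ctrl.calibration("side")
t=((337.5)/3.7-.5+160,(73.5)/3.7-.5+145);s=((285.5)/4.2-.5+235,(55.5)/4.2-.5+140)
print("htop",plane(W,u(197,200),184),tri([ray(W,u(197,200)),ray(T,t),ray(S,s)]))
print("caps",[plane(W,u(*p),109).round(1) for p in((75,203),(388,201),(372,510),(97,511))])
print("hub",plane(W,u(232,360),136), plane(W,u(232,360),130))
E
```

```text
htop [581.7910789  136.55330293 184.        ] (array([582.89889928, 136.08734535, 182.19232364]), np.float64(1.2674846751126918))
caps [array([536.7, 145. , 109. ]), array([641.3, 113.9, 109. ]), array([607.7,   0.8, 109. ]), array([504.2,  31.8, 109. ])]
hub [574.69428944  81.75786404 136.        ] [574.26270203  80.25610241 130.        ]
```

carry_out(deltas=[0,0,0,0.0325,-0.0079,0,-0.2,0,0,0,0.032,0,0,-0.2,0,0,0,0,0,0.03,-0.2,0,0,0,0,0,0.035,-0.2,0,0,0,0,0,0.033,-0.2,0,0,0,0,0,0,-0.2,0,0,0,0,0,0,1,0,0,0,0,0,0,1,0,0,0,0,0,0,1,0,0,0,0,0,0,1])

```text
clock: 12.45
eef_pos: [584.0, 136.9, 148.6]
tool_rot: [3.139, -0.001, 1.277]
force: [-1.3, -0.7, 6.2]
width: 20.1
gripper_force: 58.8
```

carry_out(deltas=[0,0,0,0.0003,0.004,0,1,0,0,0,0.0002,0.0038,0,1,0,0,0,-0.0005,0.0078,0,1,0,0,0,-0.0015,0.0077,0,1,0,0,0,-0.0026,0.0075,0,1])

```text
clock: 13.08
eef_pos: [611.7, 124.4, 148.6]
tool_rot: [3.141, -0.001, 1.278]
force: [-3.9, -0.2, 8.4]
width: 20.4
gripper_force: 59.1
```

carry_out(deltas=[0,0,0,-0.0034,0.007,0,1,0,0,0,-0.0044,0.0065,0,1,0,0,0,-0.0052,0.0059,0,1,0,0,0,-0.0059,0.0052,0,1,0,0,0,-0.0065,0.0044,0,1,0,0,0,-0.007,0.0034,0,1,0,0,0,-0.0075,0.0026,0,1,0,0,0,-0.0077,0.0015,0,1,0,0,0,-0.0078,0.0005,0,1])

```text
clock: 14.2
eef_pos: [633.1, 67.4, 148.7]
tool_rot: [3.139, -0.01, 1.281]
force: [2.4, 10.8, 2.7]
width: 20.5
gripper_force: 58.6
```

carry_out(deltas=[0,0,0,-0.0078,-0.0005,0,1,0,0,0,-0.0077,-0.0015,0,1,0,0,0,-0.0075,-0.0026,0,1,0,0,0,-0.007,-0.0034,0,1,0,0,0,-0.0065,-0.0044,0,1,0,0,0,-0.0059,-0.0052,0,1,0,0,0,-0.0052,-0.0059,0,1,0,0,0,-0.0044,-0.0065,0,1,0,0,0,-0.0034,-0.007,0,1,0,0,0,-0.0026,-0.0075,0,1,0,0,0,-0.0015,-0.0077,0,1,0,0,0,-0.0005,-0.0078,0,1])

```text
clock: 15.7
eef_pos: [558.8, 19.7, 148.6]
tool_rot: [3.135, -0.001, 1.277]
force: [2.2, -1.1, 6.2]
width: 20.4
gripper_force: 60.2
```

carry_out(deltas=[0,0,0,0.0005,-0.0078,0,1,0,0,0,0.0015,-0.0077,0,1,0,0,0,0.0026,-0.0075,0,1,0,0,0,0.0034,-0.007,0,1,0,0,0,0.0044,-0.0065,0,1,0,0,0,0.0052,-0.0059,0,1,0,0,0,0.0059,-0.0052,0,1,0,0,0,0.0065,-0.0044,0,1,0,0,0,0.007,-0.0034,0,1,0,0,0,0.0075,-0.0026,0,1,0,0,0,0.0077,-0.0015,0,1,0,0,0,0.0078,-0.0005,0,1])

```text
clock: 17.2
eef_pos: [517.5, 98.1, 148.6]
tool_rot: [3.139, -0.005, 1.279]
force: [2.0, 2.7, 7.9]
width: 20.4
gripper_force: 60.3
```

carry_out(deltas=[0,0,0,0.0078,0.0005,0,1,0,0,0,0.0077,0.0015,0,1,0,0,0,0.0075,0.0026,0,1,0,0,0,0.007,0.0034,0,1,0,0,0,0.0065,0.0044,0,1,0,0,0,0.0059,0.0052,0,1,0,0,0,0.0052,0.0059,0,1,0,0,0,0.0044,0.0065,0,1,0,0,0,0.0034,0.007,0,1,0,0,0,0.0026,0.0075,0,1,0,0,0,0.0015,0.0077,0,1,0,0,0,0.0005,0.0078,0,1])

```text
clock: 18.7
eef_pos: [590.7, 135.3, 148.5]
tool_rot: [3.141, -0.001, 1.277]
force: [-2.8, -1.8, 11.1]
width: 20.4
gripper_force: 60.6
```

carry_out(deltas=[0,0,0,-0.0005,0.0078,0,1,0,0,0,-0.0015,0.0077,0,1,0,0,0,-0.0026,0.0075,0,1,0,0,0,-0.0034,0.007,0,1,0,0,0,-0.0044,0.0065,0,1,0,0,0,-0.0052,0.0059,0,1,0,0,0,-0.0059,0.0052,0,1,0,0,0,-0.0065,0.0044,0,1,0,0,0,-0.007,0.0034,0,1,0,0,0,-0.0075,0.0026,0,1,0,0,0,-0.0077,0.0015,0,1,0,0,0,-0.0078,0.0005,0,1])

```text
clock: 20.2
eef_pos: [633.0, 67.5, 148.7]
tool_rot: [3.139, -0.01, 1.281]
force: [4.4, 10.7, 4.1]
width: 20.3
gripper_force: 59.9
```

carry_out(deltas=[0,0,0,-0.0078,-0.0005,0,1,0,0,0,-0.0077,-0.0015,0,1,0,0,0,-0.0075,-0.0026,0,1,0,0,0,-0.007,-0.0034,0,1,0,0,0,-0.0065,-0.0044,0,1,0,0,0,-0.0059,-0.0052,0,1,0,0,0,-0.0052,-0.0059,0,1,0,0,0,-0.0044,-0.0065,0,1,0,0,0,-0.0034,-0.007,0,1,0,0,0,-0.0026,-0.0075,0,1,0,0,0,-0.0015,-0.0077,0,1,0,0,0,-0.0005,-0.0078,0,1])

```text
clock: 21.7
eef_pos: [558.2, 19.8, 148.5]
tool_rot: [3.136, -0.001, 1.277]
force: [2.6, -1.1, 7.2]
width: 20.6
gripper_force: 60.3
```

carry_out(deltas=[0,0,0,0.0005,-0.0078,0,1,0,0,0,0.0015,-0.0077,0,1,0,0,0,0.0026,-0.0075,0,1,0,0,0,0.0034,-0.007,0,1,0,0,0,0.0044,-0.0065,0,1,0,0,0,0.0052,-0.0059,0,1,0,0,0,0.0059,-0.0052,0,1,0,0,0,0.0065,-0.0044,0,1,0,0,0,0.007,-0.0034,0,1,0,0,0,0.0075,-0.0026,0,1,0,0,0,0.0077,-0.0015,0,1,0,0,0,0.0078,-0.0005,0,1])

```text
clock: 23.2
eef_pos: [517.5, 98.1, 148.5]
tool_rot: [3.139, -0.005, 1.279]
force: [2.1, 3.1, 7.8]
width: 20.3
gripper_force: 60.3
```

carry_out(deltas=[0,0,0,0.0078,0.0005,0,1,0,0,0,0.0077,0.0015,0,1,0,0,0,0.0075,0.0026,0,1,0,0,0,0.007,0.0034,0,1,0,0,0,0.0065,0.0044,0,1,0,0,0,0.0059,0.0052,0,1,0,0,0,0.0052,0.0059,0,1,0,0,0,0.0044,0.0065,0,1,0,0,0,0.0034,0.007,0,1,0,0,0,0.0026,0.0075,0,1,0,0,0,0.0015,0.0077,0,1,0,0,0,0.0005,0.0078,0,1])

```text
clock: 24.7
eef_pos: [590.7, 135.4, 148.5]
tool_rot: [3.141, -0.001, 1.277]
force: [-2.2, -1.8, 11.3]
width: 20.0
gripper_force: 60.6
```

```bash
python3 - <<'E'
from h import *
def red(im):
    r,g,b=[im[170:270,280:350,i].astype(int) for i in range(3)];m=(r>70)&(r>1.7*g)&(r>1.5*b)&(np.arange(170,270)[:,None]>200)
    y,x=np.nonzero(m);return m.sum(),(y.min()+170,y.max()+170,x.min()+280,x.max()+280) if m.any() else 0
for n in("side0","s4raw"):print(n,red(cv2.imread(f"pics/{n}.png")[:,:,::-1]))
im=ctrl.get_image("side");cv2.imwrite("pics/s5raw.png",im[:,:,::-1]);print(red(im))
X=proj(ctrl.calibration("side"),[[538.3,-40,60],[538.3,-40,82],[538.3,-40,118],[538.3,-40,132],[538.3-.29*80,-40-.957*80,60]]);print(X.round())
E
```

```text
side0 (np.int64(68), (np.int64(219), np.int64(228), np.int64(302), np.int64(323)))
s4raw (np.int64(0), 0)
(np.int64(0), 0)
[[312. 229.]
 [313. 222.]
 [313. 210.]
 [313. 205.]
 [316. 248.]]
```

carry_out(deltas=[0,0,0,-0.0005,0.0078,0,1,0,0,0,-0.0015,0.0077,0,1,0,0,0,-0.0026,0.0075,0,1,0,0,0,-0.0034,0.007,0,1,0,0,0,-0.0022,0.0033,0,1,0,0,0,0,0,0,1])

```text
clock: 25.5
eef_pos: [619.9, 116.4, 148.6]
tool_rot: [3.141, -0.002, 1.277]
force: [-1.1, -0.0, 8.7]
width: 20.4
gripper_force: 60.5
```

carry_out(deltas=[0,0,0,-0.0023,0.0032,0,1,0,0,0,-0.0025,0.0031,0,1,0,0,0,-0.0027,0.0028,0,1,0,0,0,0,0,0,1])

```text
clock: 26.0
eef_pos: [626.1, 107.4, 148.6]
tool_rot: [3.141, -0.003, 1.278]
force: [-1.9, 1.3, 10.0]
width: 20.8
gripper_force: 60.5
```

carry_out(deltas=[0,0,0,-0.0023,0.0022,0,1,0,0,0,-0.0023,0.002,0,1,0,0,0,0,0,0,1])

```text
clock: 26.38
eef_pos: [628.5, 102.8, 148.6]
tool_rot: [-3.141, -0.004, 1.278]
force: [-0.9, 3.0, 9.9]
width: 20.6
gripper_force: 60.5
```

carry_out(deltas=[0,0,0,-0.0025,0.0019,0,1,0,0,0,-0.0026,0.0018,0,1,0,0,0,0,0,0,1])

```text
clock: 26.75
eef_pos: [630.6, 97.5, 148.6]
tool_rot: [-3.141, -0.004, 1.279]
force: [-1.6, 3.9, 10.1]
width: 20.3
gripper_force: 60.6
```

carry_out(deltas=[0,0,0,-0.0027,0.0017,0,1,0,0,0,-0.0028,0.0015,0,1,0,0,0,0,0,0,1])

```text
clock: 27.12
eef_pos: [631.6, 94.5, 148.6]
tool_rot: [-3.139, -0.008, 1.281]
force: [-3.5, 8.9, 11.8]
width: 20.5
gripper_force: 60.7
```

carry_out(deltas=[0,0,0,-0.0014,0.0006,0,1,0,0,0,0,0,0,1])

```text
clock: 27.38
eef_pos: [631.7, 94.2, 148.6]
tool_rot: [-3.138, -0.009, 1.281]
force: [-3.9, 11.2, 11.6]
width: 20.6
gripper_force: 60.7
```

carry_out(deltas=[0,0,0,0.0024,-0.0012,0,1,0,0,0,0,0,0,0.3,0,0,0,0,0,0,0,0,0,0,0,0,0,-0.2,0,0,0,0,0,0,-0.2,0,0,0,0,0,-0.02,-0.2,0,0,0,0,0,-0.04,-0.2,0,0,0,0,0,-0.04,-0.2,0,0,0,0,0,-0.03,-0.2,0,0,0,0,0,0,-0.2])

```text
clock: 28.62
eef_pos: [633.6, 89.1, 279.4]
tool_rot: [3.137, -0.002, 1.277]
force: [-0.2, 0.0, 0.3]
width: 51.2
gripper_force: 0.0
```

carry_out(deltas=[0,0,0,-0.04,0,0,-0.2,0,0,0,-0.05,-0.02,0,-0.2,0,0,0,-0.05,-0.03,0,-0.2,0,0,0,-0.05,0,0,-0.2,0,0,0,-0.04,0,0,-0.2,0,0,0,0,0,0,-0.2,0,0,0,0,0,0,-0.2])

```text
clock: 29.5
eef_pos: [517.4, -115.3, 276.0]
tool_rot: [-3.14, -0.001, 1.278]
force: [-0.2, 0.9, 0.1]
width: 51.1
gripper_force: 0.0
```

```bash
python3 - <<'E'
from h import *
s=ctrl.read_state();print(s["eef_pos"],s["tool_rot"],s["width"],s["force"],s["clock"])
im=ctrl.get_image("wrist");sd=ctrl.get_image("side")
a=cv2.resize(im[0:240,180:400,::-1],None,fx=2.0,fy=2.0,interpolation=cv2.INTER_CUBIC)
b=cv2.resize(sd[160:270,275:355,::-1],(350,480),interpolation=cv2.INTER_CUBIC)
cv2.imwrite("pics/f.png",np.hstack([a,b]))
E
```

```text
[ 517.40247236 -115.33483817  276.00427714] [-3.14007781e+00 -5.55063332e-04  1.27752864e+00] 51.084994211527736 [-0.21997756  0.91460053  0.06285016] 29.5
```

View pics/f.png

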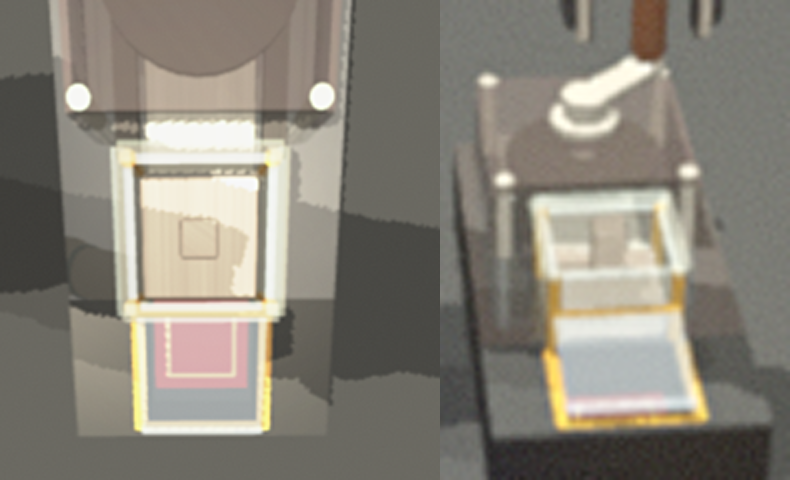

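Final view: the weight sits square and low in the magazine, crimson shows down in the bin under the flap (155–248, 320–388), the crank rests at about 60°, and the gripper is clear. One numeric check of the weight's height before handing in.

```bash
python3 - <<'E'
from h import *
W=ctrl.calibration("wrist");im=ctrl.get_image("wrist");g=cv2.cvtColor(im,cv2.COLOR_RGB2GRAY).astype(int)
a=np.radians(-16.86);ex=np.array([np.cos(a),np.sin(a),0]);ey=np.array([-np.sin(a),np.cos(a),0])
c=np.array([538.3,-39.5,0])
for b in(60,67,74):
    P=[c+sx*30*ex+sy*30*ey+[0,0,b+22] for sx in(-1,1) for sy in(-1,1)]+[c+sx*9*ex+sy*9*ey+[0,0,b+58] for sx in(-1,1) for sy in(-1,1)]
    p=proj(W,P);print(b,"block w %.1f h %.1f post w %.1f mid post-blk row %.1f"%(p[2,0]-p[0,0],p[0,1]-p[1,1],p[6,0]-p[4,0],p[4:,1].mean()-p[:4,1].mean()))
r=slice(128,136);print("cols",g[r,240:320].mean(0).round().astype(int).tolist())
print("rows",g[78:160,258:268].mean(1).round().astype(int).tolist())
print("postcols",g[114:122,262:296].mean(0).round().astype(int).tolist())
print("postrows",g[100:140,276:284].mean(1).round().astype(int).tolist())
E
```

```text
60 block w 56.3 h 60.7 post w 19.3 mid post-blk row 0.4
67 block w 57.5 h 62.0 post w 19.7 mid post-blk row 0.4
74 block w 58.7 h 63.3 post w 20.2 mid post-blk row 0.5
cols [188, 182, 188, 215, 230, 235, 234, 210, 143, 107, 114, 156, 192, 204, 208, 211, 211, 211, 212, 212, 210, 208, 210, 212, 209, 206, 206, 208, 207, 203, 198, 194, 192, 192, 194, 196, 196, 196, 196, 196, 197, 199, 199, 196, 195, 196, 196, 194, 196, 203, 206, 206, 207, 209, 207, 206, 209, 214, 218, 218, 218, 226, 235, 238, 237, 237, 233, 206, 150, 126, 127, 133, 175, 231, 244, 244, 242, 235, 228, 226]
rows [241, 243, 244, 242, 223, 169, 153, 158, 157, 140, 132, 175, 224, 238, 240, 240, 239, 239, 239, 239, 239, 239, 239, 239, 239, 239, 234, 226, 217, 212, 212, 212, 212, 212, 212, 212, 211, 212, 212, 212, 211, 211, 211, 211, 211, 210, 210, 210, 210, 210, 210, 210, 209, 210, 209, 209, 209, 209, 208, 208, 208, 208, 207, 208, 207, 207, 207, 207, 207, 208, 200, 161, 113, 147, 220, 238, 242, 240, 232, 221, 217, 224]
postcols [212, 213, 210, 208, 209, 211, 206, 184, 174, 199, 211, 211, 211, 211, 211, 210, 210, 210, 210, 210, 210, 210, 210, 210, 209, 198, 174, 184, 207, 210, 209, 211, 211, 209]
postrows [240, 240, 240, 240, 240, 240, 239, 236, 229, 211, 188, 197, 210, 212, 211, 210, 210, 210, 210, 210, 210, 209, 208, 208, 207, 206, 206, 205, 196, 169, 168, 204, 212, 209, 209, 209, 209, 209, 208, 208]
```

```bash
python3 -c "
from cell import ctrl
print(ctrl.finish_job())"
```

```text
the job is handed in; nothing more can be done
None
```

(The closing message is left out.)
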